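Catch the off-cuts in the tray at the spring-gated chute

ROBOT

A 6-joint arm with a two-finger parallel gripper is mounted at the origin on the work surface. World frame = base frame: x ahead of the robot, y to its left, z up, the work surface at z = 0. Lengths are in m, angles in rad, forces in N, time in s.
With the tool pointing down it reaches from about 0.4 to 0.825 m from the base axis. Payload 7 kg.
Tool frame: the origin (TCP) lies on the centre line of the jaws, within the pads' length; the fingertips stand 25 mm ahead of it and the grasp point (between the pads) lies 6 mm ahead of it; z points along the fingers, y is the line along which they close (so a half turn about z gives the same grasp; the last joint's range is limited). The gripper opens to 88 mm and grips with 3 to 60 N. Pads are 19 mm wide; open, the fingers measure 130 mm over their backs; the gripper's body (78 mm by 193 mm) begins 47 mm behind the grasp point.
Start: joints at [1.451, 0.359, 0.012, 0, -1.224, -0.288], TCP at [0.268, 0.62, 0.252] pointing down, gripper open.
Joint ranges: [-3.07, 3.07], [-1.43, 2.12], [-1.02, 1.25], [-3.03, 1.67], [-3.05, -0], [-3.03, 3.03]. Speed limits (rad/s): [2.39, 2.39, 3.01, 3.14, 3.14, 3.14].

INTERFACE

Orientations are given as [roll, pitch, yaw] about the fixed x, y, z axes, in that order (R = Rz(yaw) Ry(pitch) Rx(roll)).
In Python, from station import readout, vision, arm gives the robot as it stands. The module is installed in compiled form; this text tells all that it offers.
- The arm moves only by the tool carry_out, never from a script. Its argument "commands" is a list of rows, each an object with "dp": the shift along the tool's x, y, z in m, a list of three; "rotation": the turn, a rotation vector about the tool's x, y, z in degrees, a list of three. In form: [{"dp": [dx, dy, dz], "rotation": [wx, wy, wz]}, ...]. A call has 1 to 8 rows; each row shifts and turns the commanded pose from where the row before left it, along the tool's axes as they then stand; what a row does not reach is not made up. A row lasts 1/8 s, in which the tool goes at most 62.5 mm and 10.7 degrees, less where a joint would pass 70% of its speed; a pose out of reach is approached as far as the arm can. A call with a gripper value outside its range is refused whole. "grip" is the finger opening in m, from 0 to 0.0876, set as the call begins (left out, the last holds). The fingers move at their own pace and stop on an object; "force" is the grip in N (left out, the last holds). Time passes only in rows, so rows that do not move let the fingers close. It gives the time, the measured TCP pose, the force, the opening and the grip force at its end, in the units of the state.
- readout.get_state(): the state, without advancing time (a new reading comes with each control period).
- vision.grab_frame(name): name is "scene" or "top"; returns (picture, depth): 480x640x3 uint8, red, green, blue; 480x640 float32, m along the optical axis (not along the pixel's ray), 0 where there is no reading.
- vision.calibration(name): a dict with "fovy" (degrees; the focal length in pixels is half the picture's height over the tangent of half this angle, whatever the lens; pixels are square), "cx", "cy" (the principal point, pixels), "origin" and "attitude" of the camera in the world. Camera axes: x right, y down, z forward; pixel columns grow to the right and rows downward; lengths in m; the calibration is good to about 2 mm. A picture is of the moment at which its call begins. calibration takes no time and is no camera call.
- arm.job_done(): hands the job in; it is judged then, once.
Trained networks look in the newest picture that a camera, given by its name, has taken for a name from the list of things; names that differ only in an ending like _2 or _b are one class to them, and where a whole thing is asked for, a point or a joint stands for the part that bears it (a point fixed in the world has none). Each returns a list of dicts, best first, with "score" (0 to 1); they miss things now and then, are a little off and sometimes report something else, mostly with a low value. They report only what shows in the picture. A call takes as long as a camera call. They do not tell look-alikes from the thing itself.
- vision.trace(label, camera): "pixels" (480x640 bool, what is visible of it) and "position" ([row, column] in pixels, amid what is visible of it).
The state is a dict: "t": time; "q": joint angles; "qd": joint speeds; "joint_efforts": joint torques, N m; "eef_pos": TCP position; "ee_rot": TCP orientation; "force": force on the tool from outside, world axes, zero at the start; "moment": the same for the moment, N m; "width": finger opening in m; "gripper_force": force on a finger pad.
Only numpy, scipy, OpenCV 4.12 (cv2) and the standard library are available. Lean on these libraries where they do the work, as an engineer would, in place of code of your own. Each camera call takes 0.05 s, during which the arm holds its last target. There are 200 camera calls.

TASK

Hold the aluminium catch tray up under the lip of the off-cut chute and press its front wall gently against the spring plunger plate there, just to the end of the plunger's travel, so that the gate rises; keep it there until all three steel tube off-cuts have slid off into the tray, held clear of the bench. Then set the tray with its load down upright in the middle of the rubber pad, without dropping it, and let go. Do not knock over the spray cans or the jar.

Things in the scene. Friction and masses are not known exactly. Their poses are not given: they have to be found in the camera images.
- chute: Fixed steel off-cut chute on a stand: an open-topped trough 52 mm wide inside, 250 mm long, sloping 35 degrees. Origin on the bench, 15 mm up-chute of the lip; x axis level, pointing up-chute (off-cuts leave towards -x); z up. The stand's legs begin at x = 120 mm. The gate's guides (76 mm over all) stand 60 mm square out of the trough's floor near the lip and so lean towards -x, up to x = -45 mm, z = 230 mm.
- lip (a point): Middle of the trough's lower edge, where off-cuts leave: x = -15 mm, z = 170 mm in the chute's frame; the floor is 4 mm thick there and rises with x. The gate is 12 mm up-chute of it and is linked to the plunger under the lip: it rises with the plunger so that off-cuts pass only in the last 4 mm of its 18 mm travel. Let go, plunger and gate spring back.
- press_line (a point): On the plunger's axis, which runs along the chute's x: x = 0, z = 135 mm in the chute's frame. Its bare steel plate (66 mm wide, z 115 to 155 mm) faces -x. Its bracket is adjusted anew each time: untouched, the face stands anywhere from x = -10 to +15 mm. It goes in along +x: 4 to 7 N over the 18 mm travel, then a hard stop. More than 45 N forces it.
- plunger (a joint): How far the plunger has been pushed in, m: 0 sprung out (gate shut), 0.018 fully in at its hard stop (gate fully up).
- tray: Loose open aluminium tray, 160 x 120 mm, 70 mm high, walls 4 mm, about 250 g. Origin at the centre of its underside, z up. At its -x end a flat upright handle tab stands against the outside of the wall: 10 mm thick in x (from x = -80 to -90 mm), 44 mm wide in y, centred on y = 0, its top 134 mm above the underside (64 mm above the rim). The front wall that presses the plunger is the one at x = +80 mm.
- offcut1: Off-cut of rectangular dark steel tube, 60 mm long, 40 mm wide, 25 mm high, about 120 g; origin at its centre, x along its length. It starts lying in the chute, the lowest one, against the gate.
- offcut2: Same, the middle one in the chute.
- offcut3: Same, the topmost one in the chute. Now and then an off-cut stands up in the tray and holds back the next at the lip until the tray is shifted about a little.
- pad: Fixed square black rubber pad on the bench, 190 x 190 mm, 8 mm thick; origin at the centre of its underside. The tray and the pad change places from start to start.
- spray_can_a: Red spray can standing on the bench, 62 mm in diameter, 190 mm high; origin at the centre of its underside.
- spray_can_b: Steel-coloured spray can with a yellow label, same size; origin at the centre of its underside.
- jar: Glass jar with a dark lid, 72 mm in diameter, 90 mm high; origin at the centre of its underside.
Not all that is in view belongs to the job. Leave any purple or red look-alike of the offcut2 alone.

How it is judged:
On the way, in this order (a step that is already met when the one before it is completed fails the run):
1. the tray is lifted clear of the bench (height (world z) of tray above 0.03 m), for 0.2 s.
2. all three off-cuts are in the tray while it is held clear of the bench (height (world z) of tray above 0.03 m and x of offcut1 in the frame of tray between -0.082 and 0.082 m and y of offcut1 in the frame of tray between -0.062 and 0.062 m and z of offcut1 in the frame of tray between 0 and 0.08 m and x of offcut2 in the frame of tray between -0.082 and 0.082 m and y of offcut2 in the frame of tray between -0.062 and 0.062 m and z of offcut2 in the frame of tray between 0 and 0.08 m and x of offcut3 in the frame of tray between -0.082 and 0.082 m and y of offcut3 in the frame of tray between -0.062 and 0.062 m and z of offcut3 in the frame of tray between 0 and 0.08 m), for 0.2 s.
At the end, for the whole second after the job is handed in: All three off-cuts lie in the tray, and the tray stands flat (within 0.08 rad) on the rubber pad, its centre within 35 mm of the pad's centre, released and at rest (x of offcut1 in the frame of tray between -0.082 and 0.082 m and y of offcut1 in the frame of tray between -0.062 and 0.062 m and z of offcut1 in the frame of tray between 0 and 0.08 m and x of offcut2 in the frame of tray between -0.082 and 0.082 m and y of offcut2 in the frame of tray between -0.062 and 0.062 m and z of offcut2 in the frame of tray between 0 and 0.08 m and x of offcut3 in the frame of tray between -0.082 and 0.082 m and y of offcut3 in the frame of tray between -0.062 and 0.062 m and z of offcut3 in the frame of tray between 0 and 0.08 m and horizontal distance between tray and pad below 0.035 m and height (world z) of tray between 0.004 and 0.013 m and angle between tray's own z axis and vertical below 0.08 rad and linear speed of tray below 0.03 m/s and linear speed of each of offcut1, offcut2, offcut3 below 0.05 m/s); the robot touches nothing.
It fails at once if the chute or its plunger is forced (over 45 N) (contact force between tray and plunger above 45 N or contact force between tray and chute above 45 N).
It fails at once if the tray is dropped on the pad (over 80 N) (contact force between tray and pad above 80 N).
It fails at once if the spray can a is knocked over (angle between spray_can_a's own z axis and vertical above 0.6 rad).
It fails at once if the spray can b is knocked over (angle between spray_can_b's own z axis and vertical above 0.6 rad).
It fails at once if the jar is knocked over (angle between jar's own z axis and vertical above 0.6 rad).
It also fails if it takes over 58 s, if anything falls off the work surface, if the arm or the gripper's body presses on something with over 40 N, if the wrist force passes 120 N, or if a joint passes its speed limit or range.

## Working session

There is one attempt and no reset: what is moved stays moved. The work goes in short steps, Python scripts to look and compute and a tool call to move; the robot and the scene stay as the last step left them, time stands still between calls to the robot, and variables do not carry over. Pictures are saved under pics/ and viewed, at most 10 in all, crops included, and the job is handed in when it is done.

Besides the shell and the picture viewer there is one more tool, called after "Emit:" as name(argument=value, ...) on one line, values as JSON. carry_out: Moves the arm, as the interface text tells. Its arguments: {"type":"object","properties":{"commands":{"type":"array"},"grip":{"type":"number"},"force":{"type":"number"}},"required":["commands"]}

```bash
mkdir -p pics; cat > h.py <<'E'
import numpy as np, cv2
from station import readout, vision, arm
from scipy.spatial.transform import Rotation as R
def cloud(cam):
    im,d=vision.grab_frame(cam); c=vision.calibration(cam)
    f=240/np.tan(np.radians(c["fovy"])/2)
    v,u=np.mgrid[0:480,0:640]
    P=np.stack([(u-c["cx"])/f*d,(v-c["cy"])/f*d,d],-1)
    A=np.array(c["attitude"],float)
    M=A if A.shape==(3,3) else R.from_euler('xyz',A).as_matrix()
    W=P@M.T+np.array(c["origin"]); W[d==0]=np.nan
    return im,d,W
E
python3 - <<'E'
from h import *
print({k:v for k,v in readout.get_state().items()})
ims=[]
for c in("scene","top"):
    print(vision.calibration(c))
    im,d,W=cloud(c); np.savez(c,im=im,W=W)
    cv2.imwrite(f"pics/{c}0.png",im[...,::-1])
    for l in("tray","pad","chute","offcut1","spray_can_a","jar"):
        for r in vision.trace(l,c)[:3]:
            m=r["pixels"]; p=W[m]; p=p[~np.isnan(p[:,0])]
            if len(p): print(c,l,round(r["score"],2),np.round(r["position"]),m.sum(),np.round(np.percentile(p,[2,50,98],axis=0),3).tolist())
            np.save(f"m_{c}_{l}_{round(r['score'],2)}",m)
E
```

```text
{'t': 0.0, 'q': array([ 1.45106793e+00,  3.59388114e-01,  1.10720848e-02, -3.36405943e-04,
       -1.22406409e+00, -2.88122542e-01]), 'qd': array([-0.00040591,  0.00052248, -0.00010526,  0.00028747,  0.00132849,
        0.00237511]), 'joint_efforts': array([-7.89829355e-04, -5.82722139e+01,  2.93066561e+01,  6.99742377e+00,
        6.92790709e-03, -1.52407133e-04]), 'eef_pos': array([0.26756701, 0.61923689, 0.25063007]), 'ee_rot': array([ 3.13998428e+00, -1.46872529e-04, -4.07965395e-01]), 'force': array([-0.69108817,  0.36892097,  0.58612173]), 'moment': array([-0.00393346, -0.00493194,  0.02871735]), 'gripper_force': 0.0, 'width': 0.08758468069851784}
{'fovy': 43.51966799501194, 'cx': 324.7737936387053, 'cy': 226.7851784878515, 'origin': array([ 1.47089149, -0.64105078,  0.86573563]), 'attitude': array([-2.13935933,  0.00602173,  0.92739562])}
scene tray 0.87 [300. 164.] 4610 [[0.408, -0.402, 0.004], [0.456, -0.325, 0.042], [0.531, -0.235, 0.13]]
scene pad 0.77 [287. 296.] 3686 [[0.461, -0.149, 0.006], [0.544, -0.046, 0.01], [0.644, 0.035, 0.014]]
scene chute 0.96 [168. 418.] 4510 
[... 1347 characters left out ...]
 [[0.652, -0.183, 0.002], [0.677, -0.149, 0.087], [0.714, -0.12, 0.094]]
top offcut1 0.91 [254. 189.] 526 [[0.575, 0.27, -0.0], [0.604, 0.294, 0.024], [0.636, 0.321, 0.03]]
top offcut1 0.84 [294. 134.] 826 [[0.456, 0.315, 0.266], [0.477, 0.342, 0.283], [0.499, 0.375, 0.301]]
top offcut1 0.72 [289. 196.] 605 [[0.477, 0.218, 0.196], [0.499, 0.243, 0.215], [0.521, 0.265, 0.233]]
top spray_can_a 0.95 [193. 465.] 1356 [[0.68, -0.352, 0.011], [0.699, -0.316, 0.171], [0.734, -0.298, 0.193]]
top spray_can_a 0.66 [143. 327.] 1293 [[0.796, -0.036, 0.006], [0.808, -0.007, 0.172], [0.851, 0.022, 0.194]]
top jar 0.88 [212. 382.] 922 [[0.652, -0.181, 0.012], [0.677, -0.148, 0.087], [0.713, -0.119, 0.094]]
```

View pics/scene0.png

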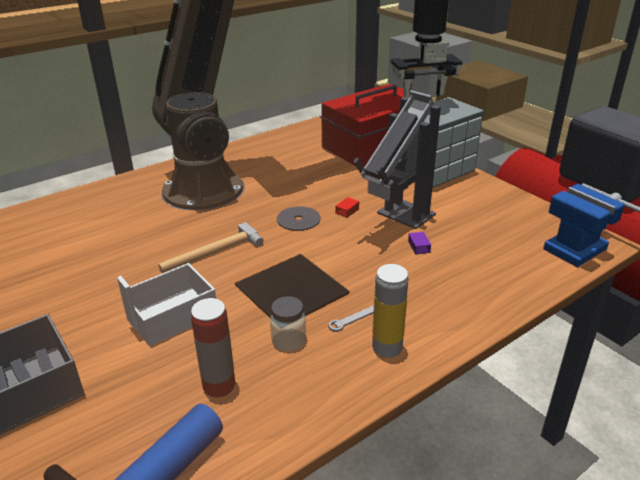

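View pics/top0.png

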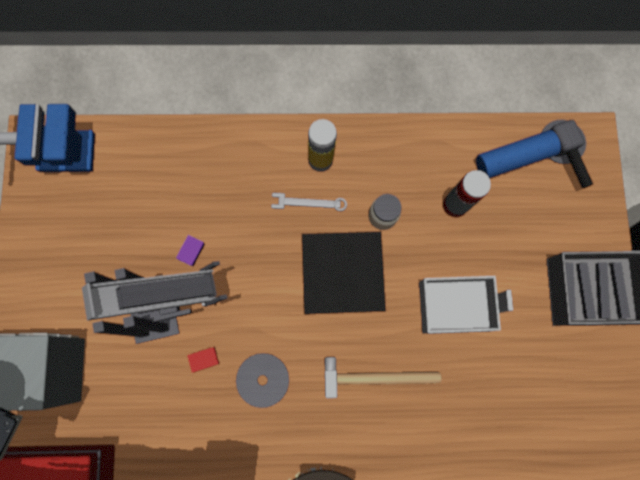

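The scene view shows the tray at about (305,165) and the pad at (287,296). The chute is at (418,168) with its lip towards the tray side, and the cans and jar are in front. The purple and red look-alikes lie on the bench at (420,242) and (347,207). The top view agrees: tray at (460,305) with its handle tab pointing right (-y), pad at (343,272), and chute lip at about (215,285). Next I'll fit the poses.

```bash
python3 - <<'E'
import numpy as np,cv2,glob
D={c:np.load(c+".npz") for c in("scene","top")}
def pts(l,s,c): 
    p=D[c]["W"][np.load(f"m_{c}_{l}_{s}.npy")]; return p[~np.isnan(p[:,0])]
def rect(p): (c,s,a)=cv2.minAreaRect((p[:,:2]*1000).astype(np.float32)); return np.round(c,1),np.round(s,1),round(a,2)
for s,c in((.87,"scene"),(.88,"top")):
    p=pts("tray",s,c); r=p[(p[:,2]>.058)&(p[:,2]<.078)]; print(c,"rim",len(r),rect(r)); t=p[p[:,2]>.095]; print(" tab",len(t),rect(t),t.mean(0),t[:,2].max())
    t=p[p[:,2]>.127]; print(" tabtop",len(t),t.mean(0) if len(t) else 0)
for s,c in((.77,"scene"),(.76,"top")):
    p=pts("pad",s,c); p=p[abs(p[:,2]-.008)<.006]; print(c,"pad",rect(p))
for s,c in((.96,"scene"),(.92,"top")):
    p=pts("chute",s,c); print(c,"chute all",rect(p[p[:,2]>.2]))
# region cloud near the lip
for c in D:
    W=D[c]["W"].reshape(-1,3); q=W[(abs(W[:,0]-.51)<.08)&(W[:,1]>.14)&(W[:,1]<.3)&(W[:,2]>.09)&(W[:,2]<.26)]
    print(c,len(q))
    for z in np.arange(.09,.25,.01):
        b=q[(q[:,2]>=z)&(q[:,2]<z+.01)]
        if len(b)>3: print(round(z,3),len(b),np.round(np.percentile(b[:,:2],[3,50,97],axis=0),3).tolist())
im=D["scene"]["im"]; cv2.imwrite("pics/crop1.png",cv2.resize(im[80:240,340:480],(700,800),interpolation=2)[:600*800//800+200,:,::-1][:800]) 
cv2.imwrite("pics/crop1.png",cv2.resize(im[90:230,350:470],(514,600),interpolation=2)[...,::-1])
E
```

```text
scene rim 1139 (array([ 468.7, -317.3]), array([127.9, 171.6]), 1.14)
 tab 241 (array([ 573.3, -376.8]), array([253.3,  46.6]), 19.07) [ 0.48988716 -0.39539588  0.12410883] 0.1931440111407865
 tabtop 105 [ 0.50350203 -0.38987444  0.14147042]
top rim 639 (array([ 470.2, -316.4]), array([120.8, 167.9]), 1.52)
 tab 211 (array([ 471.6, -397.8]), array([43.5, 12. ]), 1.75) [ 0.47088831 -0.39568099  0.12170638] 0.1390752515693321
 tabtop 104 [ 0.47107455 -0.3975169   0.13228589]
scene pad (array([550.6, -53.8]), array([200.5, 199.5]), 88.56)
top pad (array([553.5, -55.3]), array([190.9, 192.1]), 1.25)
scene chute all (array([443.2, 432.8]), array([128.5, 515.2]), 21.32)
top chute all (array([485.8, 307.8]), array([108.8, 236.8]), 12.63)
scene 1640
0.11 16 [[0.465, 0.24], [0.494, 0.248], [0.528, 0.255]]
0.12 79 [[0.47, 0.239], [0.502, 0.247], [0.531, 0.256]]
0.13 102 [[0.471, 0.24], [0.504, 0.249], [0.53, 0.295]]
0.14 105 [[0.47, 0.24], [0.505, 0.25], [0.532, 0.298]]
0.15 66 [[0.472, 0.238], [0.52, 0.252], [0.531, 0.298]]
0.16 6 [[0.48, 0.222], [0.518, 0.231], [0.53, 0.237]]
0.17 97 [[0.477
[... 426 characters left out ...]
6, 0.298]]
top 2001
0.12 7 [[0.45, 0.24], [0.465, 0.288], [0.468, 0.296]]
0.13 18 [[0.447, 0.254], [0.456, 0.285], [0.468, 0.298]]
0.14 46 [[0.449, 0.239], [0.457, 0.282], [0.474, 0.298]]
0.15 65 [[0.449, 0.24], [0.456, 0.287], [0.472, 0.299]]
0.17 19 [[0.466, 0.221], [0.482, 0.231], [0.537, 0.246]]
0.18 81 [[0.467, 0.215], [0.481, 0.23], [0.537, 0.252]]
0.19 188 [[0.469, 0.211], [0.502, 0.224], [0.538, 0.259]]
0.2 334 [[0.469, 0.209], [0.501, 0.228], [0.538, 0.269]]
0.21 307 [[0.469, 0.202], [0.498, 0.244], [0.54, 0.286]]
0.22 335 [[0.464, 0.189], [0.495, 0.256], [0.545, 0.293]]
0.23 242 [[0.462, 0.256], [0.491, 0.271], [0.52, 0.294]]
0.24 214 [[0.46, 0.273], [0.489, 0.284], [0.517, 0.299]]
```

View pics/crop1.png

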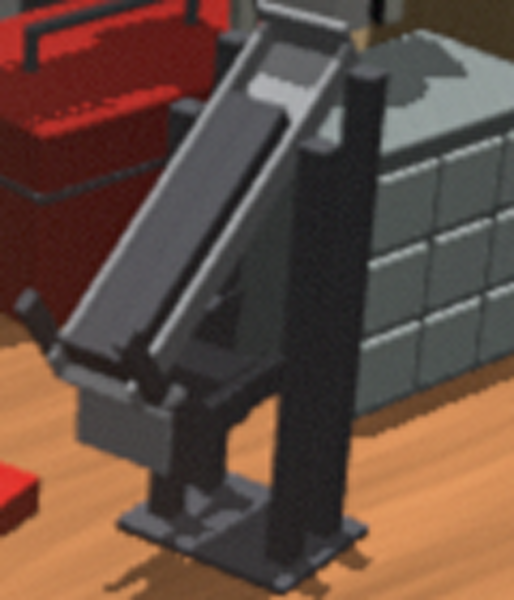

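The crop shows the plate under the lip at (125,430), with the gate guides at (35,320) and (150,370) beside the off-cuts. I still need the chute's axis and the plate's face.

```bash
python3 - <<'E'
import numpy as np,cv2
D={c:np.load(c+".npz") for c in("scene","top")}
W=D["scene"]["W"].reshape(-1,3)
b=W[(W[:,0]>.465)&(W[:,0]<.54)&(W[:,1]>.23)&(W[:,1]<.262)&(W[:,2]>.118)&(W[:,2]<.152)]
k=np.polyfit(b[:,0],b[:,1],1)
for _ in range(3):
    r=b[:,1]-np.polyval(k,b[:,0]); k=np.polyfit(b[abs(r)<.005][:,0],b[abs(r)<.005][:,1],1)
print("plate",len(b),"slope",k[0],"deg",np.degrees(np.arctan(k[0])), "y at .5",np.polyval(k,.5),"std",r.std(), "xrange",np.percentile(b[:,0],[1,50,99]))
# trough centre line by slices along y
for c in D:
    W=D[c]["W"].reshape(-1,3); L=[]
    for y in np.arange(.25,.42,.01):
        zf=.17+(y-.215)*.7
        s=W[(abs(W[:,1]-y)<.005)&(abs(W[:,0]-.49)<.08)&(W[:,2]>zf)&(W[:,2]<zf+.07)]
        if len(s)>8: L.append([y,s[:,0].min(),s[:,0].max(),np.median(s[:,0])])
    L=np.array(L); print(c,np.round(L[::2],3).tolist()); m=(L[:,1]+L[:,2])/2; kk=np.polyfit(L[:,0],m,1); print(kk,np.degrees(np.arctan(kk[0])),np.polyval(kk,.225))
    # offcut top plane points
for c,s1,s2 in(("scene",.88,.75),("top",.84,.72)):
    P=[]
    for s in(s1,s2):
        p=D[c]["W"][np.load(f"m_{c}_offcut1_{s}.npy")]; p=p[~np.isnan(p[:,0])]; P.append(np.median(p,0))
    d=P[0]-P[1]; print(c,P,np.degrees(np.arctan2(-d[0],d[1])),np.degrees(np.arctan2(d[2],np.hypot(*d[:2]))))
E
```

```text
plate 259 slope 0.2193484104779508 deg 12.371803847761715 y at .5 0.2471666412450077 std 0.0023446951408164873 xrange [0.46829726 0.50177973 0.53160402]
scene [[0.25, 0.463, 0.532, 0.504], [0.27, 0.463, 0.526, 0.5], [0.29, 0.457, 0.523, 0.498], [0.31, 0.453, 0.517, 0.491], [0.33, 0.449, 0.513, 0.492], [0.35, 0.417, 0.509, 0.474], [0.37, 0.44, 0.53, 0.501], [0.39, 0.411, 0.501, 0.439], [0.41, 0.417, 0.518, 0.468]]
[-0.22922367  0.55527629] -12.910511960527701 0.5037009651294109
top [[0.25, 0.468, 0.529, 0.495], [0.27, 0.463, 0.525, 0.492], [0.29, 0.458, 0.522, 0.487], [0.31, 0.454, 0.516, 0.482], [0.33, 0.449, 0.513, 0.477], [0.35, 0.42, 0.508, 0.465], [0.37, 0.44, 0.528, 0.485], [0.39, 0.412, 0.499, 0.438], [0.41, 0.422, 0.518, 0.48]]
[-0.24563073  0.55986587] -13.80038769923981 0.5045989530106048
scene [array([0.48299147, 0.34090929, 0.28470124]), array([0.50240305, 0.24971155, 0.219789  ])] 12.016167209224946 34.84482225172974
top [array([0.47732719, 0.34248206, 0.28345542]), array([0.49897304, 0.24330439, 0.21450388])] 12.311924033821231 34.1860329742934
```

Emit:
carry_out(commands=[{"dp": [0, 0, -0.05], "rotation": [0, 0, -5.84]}, {"dp": [0, 0, -0.05], "rotation": [0, 0, -5.84]}, {"dp": [0, 0, -0.05], "rotation": [0, 0, -5.84]}, {"dp": [0, 0, -0.05], "rotation": [0, 0, -5.84]}, {"dp": [0.03, 0.045, 0], "rotation": [0, 0, 0]}, {"dp": [0.03, 0.045, 0], "rotation": [0, 0, 0]}, {"dp": [0.03, 0.045, 0], "rotation": [0, 0, 0]}, {"dp": [0.03, 0.045, 0], "rotation": [0, 0, 0]}], grip=0.0876)

```text
t: 1.7
eef_pos: [0.3883, 0.438, 0.4518]
ee_rot: [-3.141, -0.0, 0.0]
force: [1.2, 0.9, 0.3]
width: 0.0877
gripper_force: 0.0
```

Emit:
carry_out(commands=[{"dp": [0.03, 0.05, 0], "rotation": [0, 0, 0]}, {"dp": [0.03, 0.05, 0], "rotation": [0, 0, 0]}, {"dp": [0.03, 0.05, 0], "rotation": [0, 0, 0]}, {"dp": [0.03, 0.05, 0], "rotation": [0, 0, 0]}, {"dp": [0, 0.06, 0], "rotation": [0, 0, 0]}, {"dp": [0, 0.06, 0], "rotation": [0, 0, 0]}, {"dp": [0, 0.06, 0], "rotation": [0, 0, 0]}, {"dp": [0, 0.06, 0], "rotation": [0, 0, 0]}])

```text
t: 2.7
eef_pos: [0.5072, -0.0023, 0.452]
ee_rot: [-3.141, -0.001, 0.0]
force: [1.1, 0.5, -0.6]
width: 0.0874
gripper_force: 0.0
```

Emit:
carry_out(commands=[{"dp": [-0.005, 0.056, 0], "rotation": [0, 0, 0]}, {"dp": [-0.005, 0.056, 0], "rotation": [0, 0, 0]}, {"dp": [-0.005, 0.056, 0], "rotation": [0, 0, 0]}, {"dp": [-0.005, 0.056, 0.02], "rotation": [0, 0, 0]}, {"dp": [-0.005, 0.056, 0.02], "rotation": [0, 0, 0]}, {"dp": [-0.005, 0.056, 0.02], "rotation": [0, 0, -1.4]}, {"dp": [-0.006, 0.056, 0.02], "rotation": [0, 0, 0]}, {"dp": [0, 0, 0.05], "rotation": [0, 0, 0]}])

```text
t: 3.7
eef_pos: [0.4728, -0.3966, 0.3217]
ee_rot: [3.139, -0.002, 0.02]
force: [1.0, -0.1, -1.5]
width: 0.0877
gripper_force: 0.0
```

Emit:
carry_out(commands=[{"dp": [0, 0, 0.05], "rotation": [0, 0, 0]}, {"dp": [0, 0, 0], "rotation": [0, 0, 0]}])

```text
t: 3.95
eef_pos: [0.471, -0.3917, 0.2679]
ee_rot: [-3.138, 0.007, 0.024]
force: [-0.2, -0.1, 1.7]
width: 0.0873
gripper_force: 0.0
```

Emit:
carry_out(commands=[{"dp": [0, 0.006, 0.04], "rotation": [0, 0, 0]}, {"dp": [0, 0, 0.04], "rotation": [0, 0, 0]}, {"dp": [0, 0, 0.04], "rotation": [0, 0, 0]}, {"dp": [0, 0, 0.018], "rotation": [0, 0, 0]}, {"dp": [0, 0, 0.005], "rotation": [0, 0, 0]}, {"dp": [0, 0, 0], "rotation": [0, 0, 0]}])

```text
t: 4.7
eef_pos: [0.4744, -0.399, 0.1305]
ee_rot: [3.14, -0.002, 0.025]
force: [-0.2, 0.5, 1.0]
width: 0.0875
gripper_force: 0.0
```

Emit:
carry_out(commands=[{"dp": [-0.002, 0, 0.006], "rotation": [0, 0, 0]}, {"dp": [0, 0, 0], "rotation": [0, 0, 0]}, {"dp": [0, 0, 0], "rotation": [0, 0, 0]}])

```text
t: 5.08
eef_pos: [0.4713, -0.3987, 0.123]
ee_rot: [3.141, -0.001, 0.024]
force: [-0.8, -0.0, 0.5]
width: 0.0876
gripper_force: 0.0
```

Emit:
carry_out(commands=[{"dp": [0, 0, 0], "rotation": [0, 0, 0]}, {"dp": [0, 0, 0], "rotation": [0, 0, 0]}, {"dp": [0, 0, 0], "rotation": [0, 0, 0]}, {"dp": [0, 0, 0], "rotation": [0, 0, 0]}, {"dp": [0, 0, 0], "rotation": [0, 0, 0]}, {"dp": [0, 0, 0], "rotation": [0, 0, 0]}], grip=0, force=55)

```text
t: 5.82
eef_pos: [0.4711, -0.3986, 0.1226]
ee_rot: [3.142, -0.0, 0.024]
force: [-0.4, -0.1, -0.5]
width: 0.033
gripper_force: 0.0
```

Emit:
carry_out(commands=[{"dp": [0, 0, 0], "rotation": [0, 0, 0]}, {"dp": [0, 0, 0], "rotation": [0, 0, 0]}, {"dp": [0, 0, 0], "rotation": [0, 0, 0]}, {"dp": [0, 0, 0], "rotation": [0, 0, 0]}, {"dp": [0, 0, 0], "rotation": [0, 0, 0]}, {"dp": [0, 0, 0], "rotation": [0, 0, 0]}])

```text
t: 6.58
eef_pos: [0.4712, -0.3986, 0.1226]
ee_rot: [3.142, -0.0, 0.024]
force: [0.3, -0.5, 0.1]
width: 0.0097
gripper_force: 55.0
```

Emit:
carry_out(commands=[{"dp": [0, 0, -0.01], "rotation": [0, 0, 0]}, {"dp": [0, 0, -0.03], "rotation": [0, 0, 0]}, {"dp": [0, 0, -0.02], "rotation": [0, 0, 0]}, {"dp": [0, 0, -0.01], "rotation": [0, 0, 0]}, {"dp": [0, 0, 0], "rotation": [0, 0, 0]}, {"dp": [0, 0, 0], "rotation": [0, 0, 0]}])

```text
t: 7.32
eef_pos: [0.4707, -0.3982, 0.1916]
ee_rot: [-3.141, 0.001, 0.024]
force: [-0.3, -0.1, -2.6]
width: 0.0101
gripper_force: 55.0
```

Emit:
carry_out(commands=[{"dp": [0.004, -0.02, -0.001], "rotation": [0, 0, 0]}, {"dp": [0.008, -0.04, -0.001], "rotation": [0, 0, 0]}, {"dp": [0.008, -0.045, -0.001], "rotation": [0, 0, 0]}, {"dp": [0.008, -0.045, -0.001], "rotation": [0, 0, 0]}, {"dp": [0.008, -0.045, -0.001], "rotation": [0, 0, -2]}, {"dp": [0.008, -0.045, -0.001], "rotation": [0, 0, -2]}, {"dp": [0.008, -0.045, -0.001], "rotation": [0, 0, -2]}, {"dp": [0.008, -0.04, -0.001], "rotation": [0, 0, -2]}])

```text
t: 8.32
eef_pos: [0.5136, -0.0689, 0.2001]
ee_rot: [-3.141, 0.001, 0.166]
force: [0.5, 0.1, -1.7]
width: 0.0098
gripper_force: 55.0
```

Emit:
carry_out(commands=[{"dp": [0.002, -0.03, 0], "rotation": [0, 0, -2]}, {"dp": [0, -0.02, 0], "rotation": [0, 0, -1]}, {"dp": [0, 0, 0], "rotation": [0, 0, 0]}, {"dp": [0, 0, 0], "rotation": [0, 0, 0]}])

```text
t: 8.82
eef_pos: [0.507, -0.0215, 0.2003]
ee_rot: [3.142, 0.001, 0.217]
force: [0.6, 0.2, -2.5]
width: 0.0097
gripper_force: 55.0
```

```bash
python3 - <<'E'
from h import *
def rect(p): (c,s,a)=cv2.minAreaRect((p[:,:2]*1000).astype(np.float32)); return np.round(c,1),np.round(s,1),round(a,2)
s=readout.get_state(); T=np.array(s["eef_pos"]); yaw=s["ee_rot"][2]
ax=np.array([-np.sin(yaw),np.cos(yaw)]); ay=np.array([-np.cos(yaw),-np.sin(yaw)])
for c in("scene","top"):
    im,d,W=cloud(c); 
    if c=="scene": cv2.imwrite("pics/scene1.png",im[...,::-1])
    for r in vision.trace("tray",c)[:1]:
        p=W[r["pixels"]]; p=p[~np.isnan(p[:,0])]; l=np.c_[(p[:,:2]-T[:2])@ax,(p[:,:2]-T[:2])@ay,p[:,2]]
        l=l[(l[:,0]>-.02)&(l[:,0]<.19)&(abs(l[:,1])<.08)]
        rim=l[(l[:,2]>.138)&(l[:,2]<.156)]
        print(c,r["score"],len(rim),rect(rim),"rim pct",np.round(np.percentile(rim,[1,50,99],axis=0),3).tolist())
        for a,b in((.0,.03),(.06,.09),(.1,.13),(.155,.175)):
            q=l[(l[:,0]>a)&(l[:,0]<b)&(abs(abs(l[:,1])-.058)<.012)]
            if len(q): print(a,"rim top z",np.round(np.percentile(q[:,2],[80,90,97]),4))
        print("floor",np.round(np.median(l[(l[:,2]<.1)&(abs(l[:,1])<.03)],0),3))
E
```

```text
Traceback (most recent call last):
IndexError: index -1 is out of bounds for axis 0 with size 0
```

View pics/scene1.png

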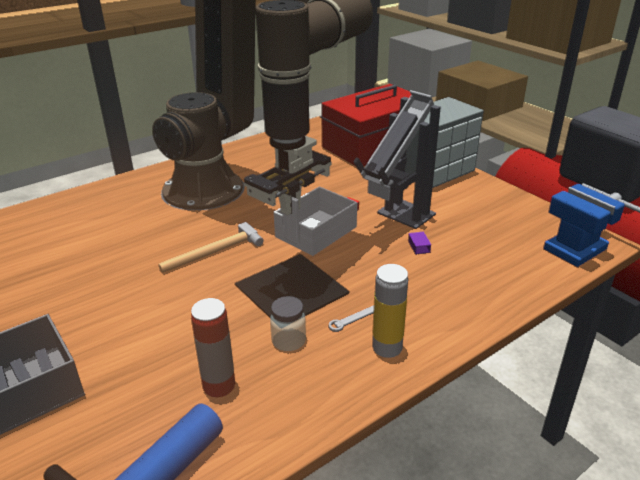

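The tray is held upright at about (316,215), clear of the chute, and nothing else has moved. I'll measure it from the cloud alone.

```bash
python3 - <<'E'
from h import *
s=readout.get_state(); T=np.array(s["eef_pos"]); yaw=s["ee_rot"][2]
ax=np.array([-np.sin(yaw),np.cos(yaw)]); ay=np.array([-np.cos(yaw),-np.sin(yaw)])
for c in("scene","top"):
    im,d,W=cloud(c); p=W.reshape(-1,3); p=p[~np.isnan(p[:,0])]
    l=np.c_[(p[:,:2]-T[:2])@ax,(p[:,:2]-T[:2])@ay,p[:,2]]
    l=l[(l[:,0]>.02)&(l[:,0]<.19)&(abs(l[:,1])<.08)&(l[:,2]>.04)&(l[:,2]<.165)]
    print(c,len(l))
    if not len(l): continue
    e=l[(l[:,2]>.12)]; print(" upper pct x,y",np.round(np.percentile(e,[1,50,99],axis=0),3).tolist())
    for a in(.03,.06,.09,.12,.15):
        q=l[(l[:,0]>a)&(l[:,0]<a+.02)]; 
        if len(q): print(a,len(q),"z top",np.round(np.percentile(q[:,2],[90,97]),4), "y",np.round(np.percentile(q[:,1],[2,98]),3))
    f=l[(l[:,0]>.155)&(abs(l[:,1])<.04)]
    if len(f)>20:
        print("front wall x vs y", np.polyfit(f[:,1],f[:,0],1), "ztop",np.percentile(f[:,2],97))
E
```

```text
scene 2471
 upper pct x,y [[0.022, -0.062, 0.121], [0.135, -0.029, 0.138], [0.168, 0.061, 0.152]]
0.03 159 z top [0.1478 0.1503] y [-0.062 -0.055]
0.06 154 z top [0.1472 0.1505] y [-0.062 -0.055]
0.09 342 z top [0.1447 0.1498] y [-0.062  0.06 ]
0.12 354 z top [0.1444 0.1499] y [-0.062  0.06 ]
0.15 852 z top [0.1469 0.1502] y [-0.061  0.06 ]
front wall x vs y [-0.01142403  0.16351036] ztop 0.15019997228144152
top 1179
 upper pct x,y [[0.022, 0.037, 0.121], [0.102, 0.058, 0.146], [0.164, 0.059, 0.151]]
0.03 180 z top [0.1453 0.1486] y [0.017 0.059]
0.06 173 z top [0.1438 0.1485] y [0.018 0.059]
0.09 169 z top [0.1429 0.1489] y [0.02  0.059]
0.12 162 z top [0.1444 0.1482] y [0.023 0.059]
0.15 102 z top [0.1463 0.1474] y [0.034 0.059]
```

Emit:
carry_out(commands=[{"dp": [0.015, 0, 0], "rotation": [0, 0, 0]}, {"dp": [0.02, -0.01, 0], "rotation": [0, 0, 0]}, {"dp": [0.015, -0.02, 0], "rotation": [0, 0, 0]}, {"dp": [0, -0.02, 0], "rotation": [0, 0, 0]}, {"dp": [0, -0.02, 0], "rotation": [0, 0, 0]}, {"dp": [0, -0.008, 0], "rotation": [0, 0, 0]}, {"dp": [0, 0, 0], "rotation": [0, 0, 0]}, {"dp": [0, 0, 0], "rotation": [0, 0, 0]}])

```text
t: 10.02
eef_pos: [0.5396, 0.0653, 0.2005]
ee_rot: [3.141, 0.0, 0.216]
force: [-0.3, -0.6, -1.6]
width: 0.0098
gripper_force: 55.0
```

Emit:
carry_out(commands=[{"dp": [0, -0.005, 0], "rotation": [0, 0, 0]}, {"dp": [0, -0.005, 0], "rotation": [0, 0, 0]}, {"dp": [0, -0.005, 0], "rotation": [0, 0, 0]}, {"dp": [0, -0.004, 0], "rotation": [0, 0, 0]}, {"dp": [0, -0.004, 0], "rotation": [0, 0, 0]}, {"dp": [0, 0, 0], "rotation": [0, 0, 0]}])

```text
t: 10.78
eef_pos: [0.5346, 0.0876, 0.2007]
ee_rot: [3.141, -0.0, 0.217]
force: [2.1, -4.2, -0.8]
width: 0.0097
gripper_force: 55.0
```

Emit:
carry_out(commands=[{"dp": [0, -0.003, 0], "rotation": [0, 0, 0]}, {"dp": [0, -0.003, 0], "rotation": [0, 0, 0]}, {"dp": [0, -0.003, 0], "rotation": [0, 0, 0]}, {"dp": [0, -0.003, 0], "rotation": [0, 0, 0]}, {"dp": [0, -0.001, 0], "rotation": [0, 0, 0]}, {"dp": [0, 0, 0], "rotation": [0, 0, 0]}])

```text
t: 11.52
eef_pos: [0.5311, 0.0994, 0.1999]
ee_rot: [3.14, 0.002, 0.216]
force: [3.1, -5.4, -6.3]
width: 0.0097
gripper_force: 55.0
```

Emit:
carry_out(commands=[{"dp": [0, -0.001, 0], "rotation": [0, 0, 0]}, {"dp": [0, 0, 0], "rotation": [0, 0, 0]}])

```text
t: 11.78
eef_pos: [0.5305, 0.1003, 0.1994]
ee_rot: [3.14, 0.003, 0.216]
force: [2.3, -7.9, -7.9]
width: 0.0095
gripper_force: 55.0
```

Emit:
carry_out(commands=[{"dp": [0, -0.001, 0], "rotation": [0, 0, 0]}, {"dp": [0, 0, 0], "rotation": [0, 0, 0]}])

```text
t: 12.02
eef_pos: [0.5304, 0.101, 0.1994]
ee_rot: [3.139, 0.003, 0.216]
force: [2.3, -8.2, -6.1]
width: 0.01
gripper_force: 55.0
```

```bash
python3 - <<'E'
from h import *
for c in("scene","top"):
    im,d,W=cloud(c)
    for r in vision.trace("offcut1",c):
        p=W[r["pixels"]]; print(c,round(r["score"],2),np.round(r["position"]),r["pixels"].sum(),np.round(np.nanmedian(p,0),3))
    if c=="scene": a=cv2.resize(im[90:230,290:460],(728,600),interpolation=2)
cv2.imwrite("pics/c2.png",a[...,::-1]); print(readout.get_state()["force"])
E
```

```text
scene 0.66 [243. 420.] 421 [0.611 0.295 0.025]
scene 0.38 [214. 363.] 74 [0.513 0.183 0.108]
top 0.81 [356. 213.] 228 [0.365 0.243 0.024]
[ 2.76187816 -7.29411673 -8.03003759]
```

View pics/c2.png

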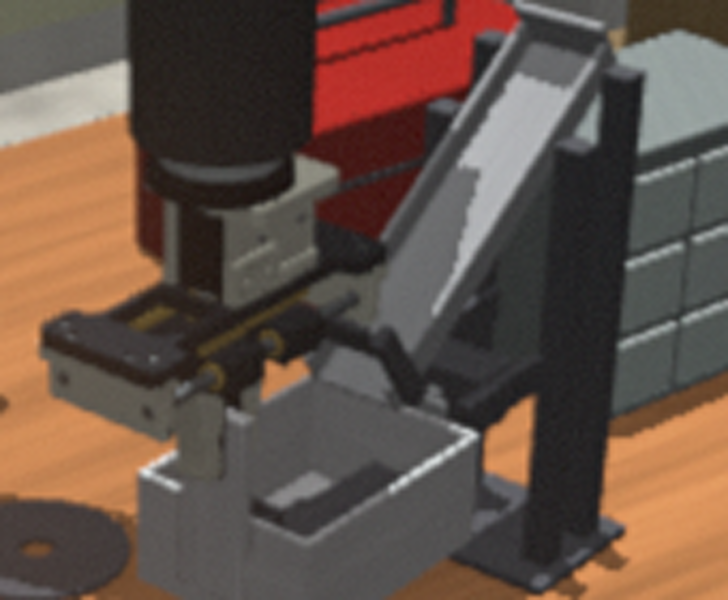

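The trough is empty, and dark off-cuts lie in the tray at about (330,500) in the crop. The measured load rose by roughly the weight of three. Withdrawing.

Emit:
carry_out(commands=[{"dp": [0, 0.004, 0], "rotation": [0, 0, 0]}, {"dp": [0, 0.008, 0], "rotation": [0, 0, 0]}, {"dp": [0, 0.012, 0], "rotation": [0, 0, 0]}, {"dp": [0, 0.015, 0], "rotation": [0, 0, 0]}, {"dp": [0, 0.015, 0], "rotation": [0, 0, 0]}, {"dp": [0, 0.015, 0], "rotation": [0, 0, 0]}, {"dp": [0, 0.006, 0], "rotation": [0, 0, 0]}, {"dp": [0, 0, 0], "rotation": [0, 0, 0]}])

```text
t: 13.22
eef_pos: [0.5474, 0.0287, 0.2005]
ee_rot: [-3.141, -0.0, 0.215]
force: [0.0, -0.6, -5.5]
width: 0.0096
gripper_force: 55.0
```

```bash
python3 - <<'E'
from h import *
s=readout.get_state(); T=np.array(s["eef_pos"]); yaw=s["ee_rot"][2]; print(T,s["ee_rot"],s["force"])
ax=np.array([-np.sin(yaw),np.cos(yaw)]); ay=np.array([-np.cos(yaw),-np.sin(yaw)])
I=[]
for c in("scene","top"):
    im,d,W=cloud(c); p=W.reshape(-1,3); col=im.reshape(-1,3); k=~np.isnan(p[:,0])
    l=np.c_[(p[:,:2]-T[:2])@ax,(p[:,:2]-T[:2])@ay,p[:,2]]
    for r in vision.trace("offcut1",c):
        m=r["pixels"].ravel()&k; print(c,round(r["score"],2),np.round(r["position"]),m.sum(),np.round(np.percentile(l[m],[5,50,95],axis=0),3).tolist())
    w=k&(l[:,0]>.02)&(l[:,0]<.19)&(abs(l[:,1])<.07)&(l[:,2]>.05)&(l[:,2]<.17); l=l[w]
    for a in(.03,.06,.09,.12,.15):
        q=l[(l[:,0]>a)&(l[:,0]<a+.02)]
        if len(q): print(c,a,"ztop",np.round(np.percentile(q[:,2],[97]),4))
    v,u=np.divmod(np.where(w)[0],640); b=im[v.min()-8:v.max()+8,u.min()-8:u.max()+8]; I.append(cv2.resize(b,(400,400),interpolation=2))
cv2.imwrite("pics/c3.png",np.hstack(I)[...,::-1])
E
```

```text
[0.54744797 0.02873785 0.20053693] [-3.14143733e+00 -5.93014152e-05  2.15340667e-01] [ 0.01270354 -0.58801905 -5.54479726]
scene 0.87 [241. 421.] 415 [[0.222, -0.144, 0.003], [0.247, -0.118, 0.025], [0.279, -0.083, 0.029]]
scene 0.47 [226. 343.] 110 [[0.046, -0.036, 0.106], [0.082, -0.002, 0.109], [0.099, 0.013, 0.133]]
scene 0.03 ztop [0.1502]
scene 0.06 ztop [0.1505]
scene 0.09 ztop [0.1498]
scene 0.12 ztop [0.149]
scene 0.15 ztop [0.1505]
top 0.56 [287. 359.] 4299 [[-0.173, -0.047, 0.003], [-0.103, 0.046, 0.007], [-0.002, 0.103, 0.012]]
top 0.38 [284. 251.] 62 [[0.109, 0.004, 0.091], [0.121, 0.009, 0.104], [0.139, 0.011, 0.11]]
top 0.03 ztop [0.1482]
top 0.06 ztop [0.148]
top 0.09 ztop [0.1476]
top 0.12 ztop [0.147]
top 0.15 ztop [0.1507]
```

View pics/c3.png

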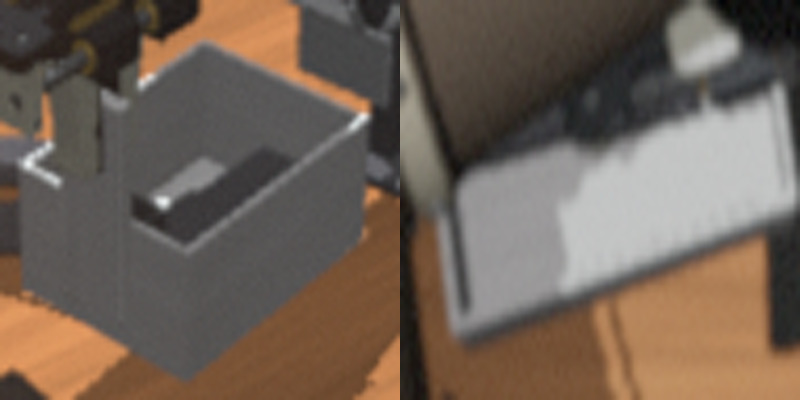

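Emit:
carry_out(commands=[{"dp": [-0.003, 0.017, 0], "rotation": [0, 0, 0]}, {"dp": [-0.006, 0.033, 0], "rotation": [0, 0, 0]}, {"dp": [-0.006, 0.033, 0], "rotation": [0, 0, 0]}, {"dp": [-0.006, 0.033, 0], "rotation": [0, 0, 0]}, {"dp": [-0.005, 0.033, 0], "rotation": [0, 0, 0]}, {"dp": [-0.003, 0.017, 0], "rotation": [0, 0, 0]}, {"dp": [0, 0, 0], "rotation": [0, 0, 2]}, {"dp": [0, 0, 0], "rotation": [0, 0, 3]}])

```text
t: 14.42
eef_pos: [0.5546, -0.1389, 0.2005]
ee_rot: [-3.141, -0.0, 0.126]
force: [-0.5, 0.3, -5.4]
width: 0.0098
gripper_force: 55.0
```

Emit:
carry_out(commands=[{"dp": [0, 0, 0.01], "rotation": [0, 0, 3]}, {"dp": [0, 0, 0.02], "rotation": [0, 0, 3]}, {"dp": [0, 0, 0.015], "rotation": [0, 0, 0]}, {"dp": [0, 0, 0.005], "rotation": [0, 0, 0]}, {"dp": [0, 0, 0], "rotation": [0, 0, 0]}, {"dp": [0, 0, 0], "rotation": [0, 0, 0]}])

```text
t: 15.18
eef_pos: [0.5552, -0.1391, 0.1512]
ee_rot: [3.141, -0.001, 0.025]
force: [0.1, 0.3, -5.1]
width: 0.0094
gripper_force: 55.0
```

Emit:
carry_out(commands=[{"dp": [0, 0, 0.008], "rotation": [0, 0, 0]}, {"dp": [0, 0, 0.006], "rotation": [0, 0, 0]}, {"dp": [0, 0, 0.003], "rotation": [0, 0, 0]}, {"dp": [0, 0, 0.001], "rotation": [0, 0, 0]}, {"dp": [0, 0, 0], "rotation": [0, 0, 0]}, {"dp": [0, 0, 0], "rotation": [0, 0, 0]}])

```text
t: 15.92
eef_pos: [0.5548, -0.1392, 0.1328]
ee_rot: [3.142, -0.0, 0.024]
force: [0.1, -0.1, -5.1]
width: 0.0098
gripper_force: 55.0
```

Emit:
carry_out(commands=[{"dp": [0, 0, 0.001], "rotation": [0, 0, 0]}, {"dp": [0, 0, 0.001], "rotation": [0, 0, 0]}, {"dp": [0, 0, 0], "rotation": [0, 0, 0]}, {"dp": [0, 0, 0], "rotation": [0, 0, 0]}])

```text
t: 16.42
eef_pos: [0.5548, -0.1392, 0.1308]
ee_rot: [3.142, -0.0, 0.024]
force: [-0.6, -0.8, -3.7]
width: 0.0096
gripper_force: 55.0
```

Emit:
carry_out(commands=[{"dp": [0, 0, 0.001], "rotation": [0, 0, 0]}, {"dp": [0, 0, 0], "rotation": [0, 0, 0]}, {"dp": [0, 0, 0], "rotation": [0, 0, 0]}])

```text
t: 16.8
eef_pos: [0.5549, -0.1393, 0.1307]
ee_rot: [3.141, -0.001, 0.025]
force: [-3.6, 1.1, 5.0]
width: 0.0099
gripper_force: 55.0
```

Standing on the pad. Letting go gently.

Emit:
carry_out(commands=[{"dp": [0, 0, 0], "rotation": [0, 0, 0]}, {"dp": [0, 0, 0], "rotation": [0, 0, 0]}, {"dp": [0, 0, 0], "rotation": [0, 0, 0]}, {"dp": [0, 0, 0], "rotation": [0, 0, 0]}, {"dp": [0, 0, 0], "rotation": [0, 0, 0]}, {"dp": [0, 0, 0], "rotation": [0, 0, 0]}], grip=0.06)

```text
t: 17.55
eef_pos: [0.5547, -0.1392, 0.1295]
ee_rot: [3.142, 0.0, 0.024]
force: [0.4, -0.3, -0.7]
width: 0.0592
gripper_force: 0.0
```

Emit:
carry_out(commands=[{"dp": [0, 0, -0.01], "rotation": [0, 0, 0]}, {"dp": [0, 0, -0.03], "rotation": [0, 0, 0]}, {"dp": [0, 0, -0.04], "rotation": [0, 0, 0]}, {"dp": [0, 0, -0.05], "rotation": [0, 0, 0]}, {"dp": [0, 0.04, -0.04], "rotation": [0, 0, 0]}, {"dp": [-0.02, 0.05, -0.03], "rotation": [0, 0, 0]}, {"dp": [-0.02, 0.05, 0], "rotation": [0, 0, 0]}, {"dp": [0, 0.04, 0], "rotation": [0, 0, 0]}])

```text
t: 18.55
eef_pos: [0.5179, -0.3218, 0.3317]
ee_rot: [3.141, -0.002, 0.024]
force: [-0.6, 0.5, 0.3]
width: 0.0601
gripper_force: 0.0
```

```bash
python3 - <<'E'
from h import *
def rect(p): (c,s,a)=cv2.minAreaRect((p[:,:2]*1000).astype(np.float32)); return np.round(c,1),np.round(s,1),round(a,2)
print(readout.get_state()["eef_pos"])
I=[]
for c in("scene","top"):
    im,d,W=cloud(c); p=W.reshape(-1,3)
    w=(abs(p[:,0]-.553)<.1)&(abs(p[:,1]+.055)<.12)&(p[:,2]>.07)&(p[:,2]<.086); print(c,"rim",rect(p[w]),p[w][:,2].mean())
    for r in vision.trace("offcut1",c): print(c,round(r["score"],2),np.round(r["position"]),np.round(np.nanmedian(W[r["pixels"]],0),3))
    v,u=np.divmod(np.where(w)[0],640); b=im[v.min()-40:v.max()+50,u.min()-40:u.max()+40]; I.append(cv2.resize(b,(400,400),interpolation=2))
cv2.imwrite("pics/c4.png",np.hstack(I)[...,::-1])
E
```

```text
[ 0.51788882 -0.3218104   0.33167228]
scene rim (array([552.1, -57.1]), array([126.9, 174.3]), 1.72) 0.07653135551534306
scene 0.79 [206. 346.] [0.364 0.256 0.024]
scene 0.7 [276. 275.] [ 0.559 -0.106  0.067]
scene 0.55 [242. 420.] [0.612 0.293 0.025]
scene 0.54 [275. 287.] [ 0.549 -0.064  0.039]
scene 0.43 [269. 307.] [ 0.551 -0.013  0.039]
top rim (array([553.6, -53.8]), array([121.4, 160.7]), 1.25) 0.0764825785516518
top 0.84 [267. 323.] [ 0.559 -0.012  0.036]
top 0.81 [358. 206.] [0.359 0.261 0.024]
top 0.8 [270. 351.] [ 0.555 -0.073  0.037]
top 0.72 [252. 188.] [0.605 0.295 0.024]
top 0.58 [269. 366.] [ 0.556 -0.117  0.052]
top 0.49 [298. 143.] [0.474 0.346 0.238]
```

View pics/c4.png

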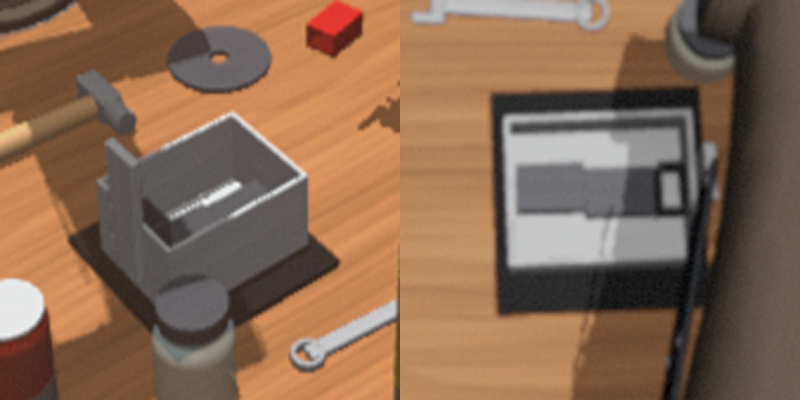

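The tray stands on the pad, centred within a few mm. Two off-cuts lie flat in it and the third stands on end by the handle wall, at (672,187) in the crop. The gripper is clear.

```bash
python3 -c "
from station import arm; print(arm.job_done())"
```

```text
the job is handed in; nothing more can be done
None
```

I handed the job in at about 19 s of the 58 s limit: all three off-cuts are in the tray, it stands upright within a few mm of the pad's centre and is released, and nothing was knocked over; one off-cut stands on end inside the tray, and no verdict was shown.

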